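# Pin the mould shut and set its air valve

### The job

Lock the closed insole mould: take the longer of the two lock pins out of the pin stand and put it down through the holes of both lugs on the front of the mould until its collar rests on the upper lug. Only then turn the lever of the air valve beside it to half open (45 degrees, midway between shut and open) and let go. Leave the short pin and everything else where they are.

Things in the scene. Friction and masses are not known exactly. Their poses are not given: they have to be found in the camera images.
- mould: closed green insole mould, fixed, 220 (x) x 300 (y) x 110 mm high; origin at the centre of its underside, -x is its front. Two steel lugs, 56 x 56 x 15 mm, stick out of the front one above the other, undersides 35 and 80 mm above the bench, each with a vertical 20 mm through hole, chamfered. 160 mm left (+y) of them a pipe with a brass ball valve comes out
- lock_hole (a point): centre of the mouth of the upper lug's 20 mm hole, on the lug's top face 95 mm above the bench, 28 mm in front of the mould's face; axes as the mould's
- lower_hole (a point): centre of the mouth of the lower lug's 20 mm hole, on the lug's top face, 45 mm below lock_hole on the same vertical axis; the lug is 15 mm thick and open below, the bench is 50 mm under this point
- stand: fixed aluminium block 70 (x) x 140 (y) x 50 mm high, origin at the centre of its underside; two upright 18 mm sockets, 35 mm deep, on its y axis at +40 and -40 mm, each holding one lock pin; which pin is in which varies
- long_pin: longer lock pin, upright, 136 mm long, about 0.2 kg: from the foot up a 16 mm round steel shank of 80 mm (nose tapers to 11 mm over its last 10 mm), a collar 32 mm wide and 6 mm thick, a black round grip 26 mm wide and 50 mm high. Origin at the middle of its foot, z towards the grip. In the stand its foot is 15 mm above the bench, its grip 40 mm higher than the short pin's
- long_pin_collar (a point): on the long pin's axis at the underside of its collar, 80 mm above the foot
- long_pin_grip (a point): middle of the long pin's black grip, 111 mm above the foot
- short_pin: the shorter lock pin, same make but its shank is only 40 mm (96 mm long in all), too short to reach the lower lug; origin at the middle of its foot; to be left in the stand
- valve (a joint): angle of the valve lever, rad: 0 = shut, lever points to the mould's +y, square to the pipe; 1.571 = fully open, lever points to the mould's -x, along the pipe; grows counter-clockwise from above. It starts shut or a little open and stays where it is left (about 0.2 N m of friction)
- valve_axis (a point): on the lever's vertical turning axis, at the mid-height of the lever, 130 mm above the bench, 65 mm in front of the mould's face; its y axis points along the lever, outwards
- valve_grip (a point): on the lever 80 mm from the axis, mid-height, 130 mm above the bench: the lever is a bar 110 mm long from the axis, its outer 74 mm a black sleeve 16 mm wide and 16 mm high; y axis along the lever, outwards. Free space underneath
- spray_can: upright spray can, 64 mm in diameter, 170 mm high, to the left of the mould; origin at the centre of its underside; not to be disturbed
- jar: white jar, 70 mm in diameter and 70 mm high, standing on the bench left of the middle; origin at the centre of its underside; not to be disturbed
- scissors: scissors lying flat in front of the mould, about 200 mm long, 80 mm wide and 12 mm high, red and yellow handles; origin at the pivot on the bench; not to be disturbed

How it is judged:
By the outcome, as a careful person would: the job done as asked, in the order asked, and still so for the second after the job is handed in, with the robot touching nothing.
It also fails if it takes over 58 s, if anything falls off the work surface, if the arm or the gripper's body presses on something with over 40 N, if the wrist force passes 120 N, or if a joint passes its speed limit or range.

### The arm

A 7-joint arm with a two-finger parallel gripper is mounted at the origin on the work surface. World frame = base frame: x ahead of the robot, y to its left, z up, the work surface at z = 0. Lengths are in m, angles in rad, forces in N, time in s.
With the tool pointing down it reaches from about 0.425 to 1.025 m from the base axis. Payload 3.6 kg.
Tool frame: the origin (TCP) lies midway between the tips of the shut fingers; the grasp point (between the pads) lies 19 mm behind it; z points along the fingers, y is the line along which they close (so a half turn about z gives the same grasp; the last joint's range is limited). The gripper opens to 85 mm and grips with 20 to 120 N. Pads are 22 mm wide; open, the fingers measure 114 mm over their backs; the gripper's body (76 mm by 85 mm) begins 54 mm behind the grasp point. The pads swing forward as they close: fully open they stand 13 mm farther back than shut.
Start: joints at [1.125, 0.591, 0.048, 1.609, -0.033, 0.943, -0.034], TCP at [0.251, -0.68, 0.231] pointing down, gripper open.
Joint ranges: [-2.69, 2.69], [-0.47, 2.24], [-1.27, 1.36], [0.19, 2.51], [-1.53, 4.68], [0.08, 2.07], [-3.09, 3.09]. Speed limits (rad/s): [2.57, 2.57, 3.14, 3.14, 3.14, 3.14, 3.14].

### API

Orientations are given as a unit quaternion [x, y, z, w].
In Python, from bench import arm gives the robot as it stands.
- The arm moves only by the tool apply_moves, never from a script. Its argument "increments" is a list of rows, each an object with "slide": the shift along the tool's x, y, z in units of 0.25 m (1.0 is 0.25 m), a list of three; "twist": the turn, a rotation vector about the tool's x, y, z in units of 5 degrees (1.0 is 5 degrees), a list of three. A call has 1 to 10 rows; each row shifts and turns the commanded pose from where the row before left it, along the tool's axes as they then stand; what a row does not reach is not made up. A row lasts 1/10 s, in which the tool goes at most 50 mm and 8.59 degrees, less where a joint would pass 70% of its speed; a pose out of reach is approached as far as the arm can. A call with a number of a shift or a turn outside -1 to 1 is refused whole. A call with a gripper value outside its range is refused whole. "claw" is the finger opening in mm, from 0 to 85.4, set as the call begins (left out, the last holds). The fingers move at their own pace and stop on an object; the grip force is fixed at half the most. Time passes only in rows, so rows that do not move let the fingers close. It gives the time, the measured TCP pose, the force, the opening and the grip force at its end, in the units of the state.
- arm.read_state(): the state, without advancing time (a new reading comes with each control period).
- arm.read_camera(name): name is "side" or "top"; returns (picture, depth): 480x640x3 uint8, red, green, blue; 480x640 float32, m along the optical axis (not along the pixel's ray), 0 where there is no reading.
- arm.calibration(name): a dict with "fx", "fy", "cx", "cy" (pixels), "R" (3x3) and "t" (3): a world point X has camera coordinates R X + t. Camera axes: x right, y down, z forward; pixel columns grow to the right and rows downward; lengths in m; the calibration is good to about 2 mm. A picture is of the moment at which its call begins. calibration takes no time and is no camera call.
- arm.finish_job(): hands the job in; it is judged then, once.
The state is a dict: "time": time; "qpos": joint angles; "joint_vel": joint speeds; "joint_torque": joint torques, N m; "eef_pos": TCP position; "ee_rot": TCP orientation; "contact_force": force on the tool from outside, world axes, zero at the start; "torque": the same for the moment, N m; "gripper_width": opening from 0.0 (shut) to 1.0 (fully open); "grip_force": force on a finger pad.
Only numpy, scipy, OpenCV 4.12 (cv2) and the standard library are available. Lean on these libraries where they do the work, as an engineer would, in place of code of your own. Each camera call takes 0.05 s, during which the arm holds its last target. There are 200 camera calls.

## Working session

There is one attempt and no reset: what is moved stays moved. The work goes in short steps, Python scripts to look and compute and a tool call to move; the robot and the scene stay as the last step left them, time stands still between calls to the robot, and variables do not carry over. Pictures are saved under pics/ and viewed, at most 10 in all, crops included, and the job is handed in when it is done.

Besides the shell and the picture viewer there is one more tool, called after "Call:" by a JSON object that holds its "method" and its "body", one argument or row to a line. apply_moves: Moves the arm, as the interface text tells. Shifts and turns lie within -1 to 1; 1 stands for 0.25 m of shift or 5 degrees of turn. Its arguments: {"type":"object","properties":{"increments":{"type":"array"},"claw":{"type":"number"}},"required":["increments"]}

```bash
mkdir -p pics; python3 - <<'E'
from bench import arm
import cv2,numpy as np
s=arm.read_state();print(s['time'],s['eef_pos'],s['ee_rot'],s['gripper_width'])
for n in('top','side'):
    p,d=arm.read_camera(n);np.savez(f'{n}0.npz',p=p,d=d)
    cv2.imwrite(f'pics/{n}0.png',p[:,:,::-1]);c=arm.calibration(n);print(n,{k:np.round(v,3).tolist() for k,v in c.items()})
E
```

```text
0.0 [ 0.25022587 -0.67953636  0.23010486] [ 9.84474446e-01  1.75524126e-01 -2.57051636e-04 -1.13122835e-03] 1.0010743726485838
top {'fx': 530.779, 'fy': 530.779, 'cx': 308.819, 'cy': 240.789, 'R': [[-0.029, -1.0, 0.002], [-0.978, 0.028, -0.206], [0.206, -0.008, -0.978]], 't': [0.063, 0.562, 1.049]}
side {'fx': 448.265, 'fy': 448.265, 'cx': 325.153, 'cy': 250.297, 'R': [[-0.93, -0.367, -0.018], [-0.206, 0.562, -0.801], [0.304, -0.741, -0.598]], 't': [0.543, 0.188, 0.847]}
```

View pics/top0.png

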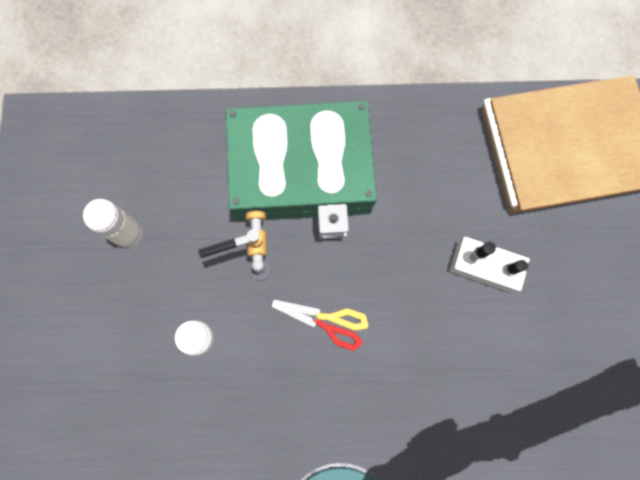

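View pics/side0.png

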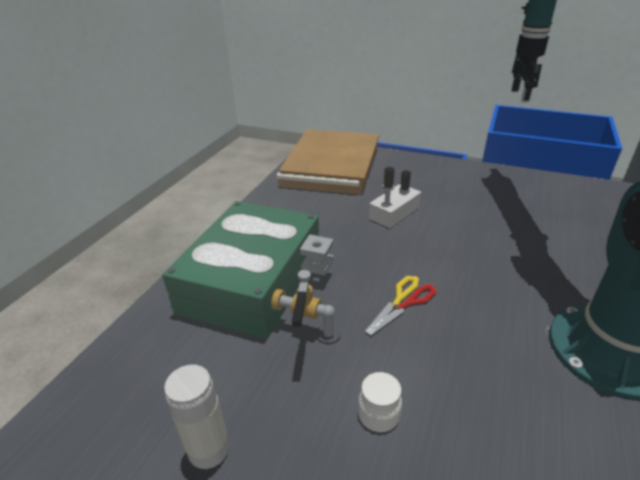

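The top view shows the mould (300,155), upper lug with hole at (333,218), valve axis about (255,240) with its lever pointing to (203,250), and the stand at (490,264) with pins at (486,249) and (517,267). In the side view the taller pin is the left one (389,178), which is the (486,249) pin in the top view.

```bash
cat > h.py <<'E'
import numpy as np,cv2
from bench import arm
C={n:arm.calibration(n) for n in('top','side')}
def ray(n,u,v):
    c=C[n];R=np.array(c['R']);t=np.array(c['t'])
    return -R.T@t, R.T@np.array([(u-c['cx'])/c['fx'],(v-c['cy'])/c['fy'],1])
def plane(n,u,v,z):
    o,d=ray(n,u,v);return o+d*(z-o[2])/d[2]
def cloud(n,D):
    c=C[n];v,u=np.mgrid[:480,:640];R=np.array(c['R'])
    P=np.stack([(u-c['cx'])/c['fx']*D,(v-c['cy'])/c['fy']*D,D],-1)-np.array(c['t'])
    return P@R
def proj(n,X):
    c=C[n];p=np.array(c['R'])@X+np.array(c['t']);return c['fx']*p[0]/p[2]+c['cx'],c['fy']*p[1]/p[2]+c['cy']
def tri(u1,v1,u2,v2):
    o,d=ray('top',u1,v1);p,e=ray('side',u2,v2)
    s=np.linalg.lstsq(np.stack([d,-e],1),p-o,rcond=None)[0];a=o+d*s[0];b=p+e*s[1];return (a+b)/2,np.linalg.norm(a-b)
E
python3 - <<'E'
from h import *
np.set_printoptions(precision=4,suppress=True)
for n in('top','side'):
    f=np.load(n+'0.npz');p=f['p'].astype(int);P=cloud(n,f['d']);ok=f['d']>0
    hsv=cv2.cvtColor(f['p'],cv2.COLOR_RGB2HSV)
    blk=p.max(-1)<45
    g=lambda a,b:np.array([a,b])
    def rep(name,m):
        k,l,st,ce=cv2.connectedComponentsWithStats((m&ok).astype(np.uint8))
        for i in range(1,k):
            if st[i,4]>15:
                q=P[l==i];r=cv2.minAreaRect(np.argwhere(l==i)[:,::-1].astype(np.float32))
                print(n,name,st[i],ce[i],'med',np.median(q,0),'lo',np.percentile(q,3,axis=0),'hi',np.percentile(q,97,axis=0),'rect',[np.round(x,1) for x in r])
    Z=P[...,2];bx=(P[...,0]>.3)&(P[...,0]<.9)
    rep('black',blk&(Z>.05)&bx)
    rep('green',(hsv[...,0]>60)&(hsv[...,0]<90)&(hsv[...,1]>100)&(Z>.09)&bx&(P[...,1]>-.4))
    rep('steel',(hsv[...,1]<40)&(p.max(-1)>110)&(Z>.03)&bx&(P[...,1]<.3))
    x=f['p'][190:300,190:350] if n=='top' else f['p'][220:350,250:360]
    y=f['p'][225:300,445:540] if n=='top' else f['p'][155:240,355:435]
    A=cv2.resize(x,None,fx=5,fy=5,interpolation=2) if n=='top' else cv2.resize(x,None,fx=4,fy=4,interpolation=2)
    cv2.imwrite(f'pics/{n}_v.png',A[:,:,::-1])
    cv2.imwrite(f'pics/{n}_s.png',cv2.resize(y,None,fx=6,fy=6,interpolation=2)[:,:,::-1])
E
```

```text
top black [477 248  10   9  58] [480.8793 252.2069] med [ 0.5152 -0.2848  0.1313] lo [ 0.5097 -0.2915  0.1143] hi [ 0.5228 -0.283   0.1478] rect [array([480.8, 252.5]), array([8.9, 6.9]), np.float64(56.3)]
top black [508 264  10   9  57] [512.5263 268.4561] med [ 0.4881 -0.3591  0.0903] lo [ 0.4816 -0.3643  0.0722] hi [ 0.4949 -0.3568  0.1074] rect [array([512.4, 268.7]), array([7.8, 7.6]), np.float64(68.2)]
top steel [483  98  35 108 794] [500.0038 152.1688] med [ 0.7546 -0.3801  0.0407] lo [ 0.6403 -0.3996  0.032 ] hi [ 0.8741 -0.3599  0.0456] rect [array([500.1, 152. ]), array([110.1,   8.7]), np.float64(75.8)]
top steel [359 104   5   6  25] [361.04 106.4 ] med [ 0.8363 -0.0705  0.1126] lo [ 0.8311 -0.0749  0.1099] hi [ 0.8415 -0.0665  0.1155] rect [array([361. , 106.5]), array([5., 4.]), np.float64(90.0)]
top steel [230 111   6   6  25] [232.2  113.52] med [0.8275 0.1994 0.1125] lo [0.8229 0.1947 0.1092] hi [0.8328 0.2039 0.1159] rect [array([232.1, 113.7]), array([4.9, 4.9]), np.float64(63.4)]
top steel [ 310  110   36   84 2308] [328.3834 149.1963] med [0.7484 0.001  0.1112] l
[... 3671 characters left out ...]
634 0.1318] hi [0.5631 0.1883 0.1364] rect [array([303. , 286.5]), array([9., 8.]), np.float64(90.0)]
side steel [280 295  13  10  89] [285.4494 299.3933] med [0.6025 0.1602 0.0731] lo [0.5909 0.1489 0.0684] hi [0.614  0.1651 0.0767] rect [array([285.4, 299.5]), array([11.7,  7.6]), np.float64(18.4)]
side steel [317 304  18  10 131] [325.1756 308.6718] med [0.52   0.1572 0.0735] lo [0.5072 0.1465 0.069 ] hi [0.5365 0.1635 0.0774] rect [array([325.4, 308.8]), array([17.4,  8.4]), np.float64(7.1)]
side steel [359 373  43  41 837] [383.5197 387.4875] med [0.3717 0.2844 0.0691] lo [0.3427 0.261  0.041 ] hi [0.403  0.2994 0.0712] rect [array([383.8, 390.2]), array([44.6, 33.3]), np.float64(19.7)]
```

View pics/top_v.png

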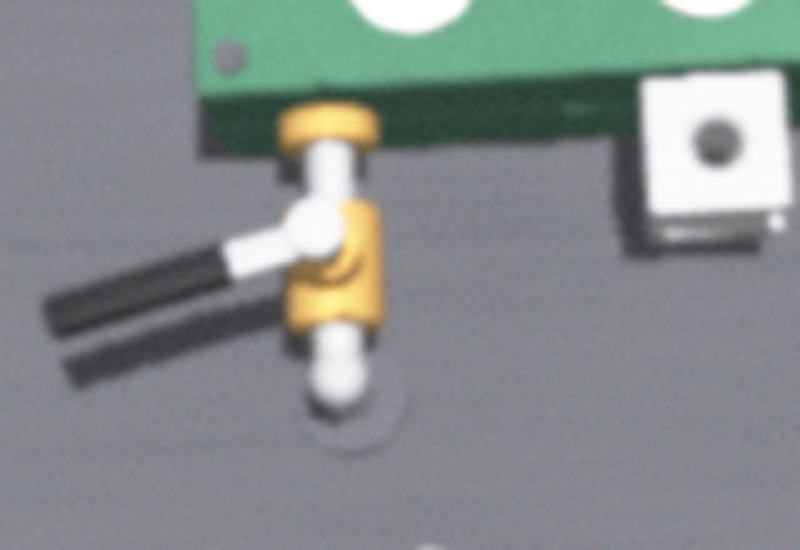

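View pics/top_s.png

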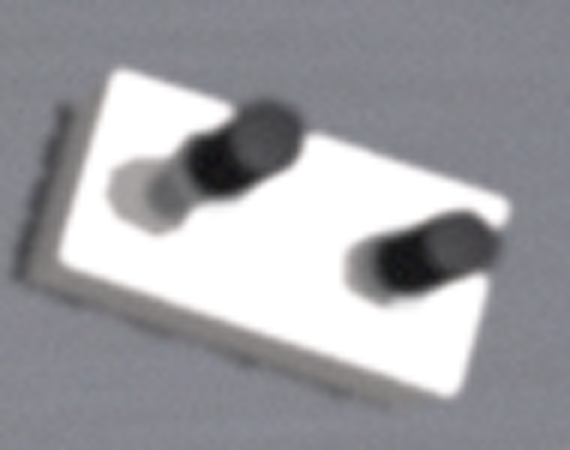

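View pics/side_v.png

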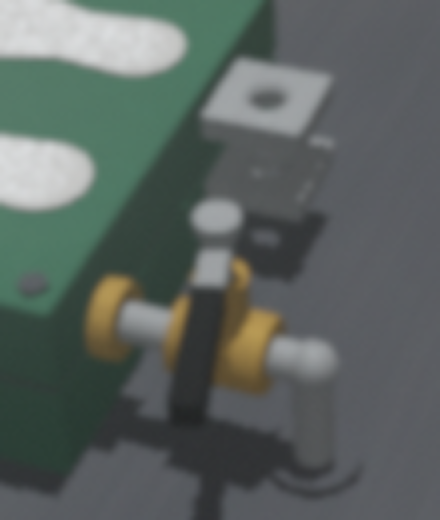

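The crops show the upper hole at top px (333.2,218.0) and side px (316.4,243.9). The long pin's grip top is at top px (489.1,247.4). The lever is at a small angle, running from about (234.5,242) to (200.5,253.2), with its pivot knob near (252.5,235).

```bash
python3 - <<'E'
from h import *
np.set_printoptions(precision=4,suppress=True)
c=lambda x,y,k,a,b:((x+.5)/k-.5+a,(y+.5)/k-.5+b)
h=c(718,142,5,190,190);hs=c(267,97,4,250,220)
print('hole top',plane('top',*h,.095),'side',plane('side',*hs,.095),'tri',tri(*h,*hs))
ft=np.load('top0.npz');fs=np.load('side0.npz')
P=cloud('top',ft['d']);PS=cloud('side',fs['d'])
for n,Q,pp in(('top',P,ft['p']),('side',PS,fs['p'])):
    for z,lo in((.151,.14),(.111,.10)):
        m=(abs(Q[...,2]-z)<.006)&(Q[...,0]>.44)&(Q[...,0]<.58)&(Q[...,1]<-.25)&(Q[...,1]>-.41)
        print(n,'griptop',z,m.sum(),Q[m].mean(0),Q[m].min(0),Q[m].max(0))
g=c(267,137,6,445,225);print('long pin top',plane('top',*g,.151)); g=c(462,242,6,445,225);print('short',plane('top',*g,.111))
K=[plane('top',*c(x,y,6,445,225),.05) for x,y in((120,70),(508,203),(455,395),(63,262))];K=np.array(K)
print('stand',K,np.linalg.norm(np.roll(K,-1,0)-K,axis=1));ce=K.mean(0);d=(K[0]+K[3]-K[1]-K[2])[:2];d/=np.linalg.norm(d)
print(ce,'yaw dir',d,'sockets',ce[:2]+.04*d,ce[:2]-.04*d)
Hy=np.array([.1896+.1897+.0,.007+.0064]);yaw=np.arctan2(Hy[1],Hy[0]);print('mould yaw',yaw)
for n,z,e in(('knob',.148,(315,228)),('s1',.138,(225,262)),('s2',.138,(55,318))):print(n,plane('top',*c(*e,5,190,190),z))
# sleeve via depth
for n,Q,pp in(('top',P,ft['p']),('side',PS,fs['p'])):
    m=(pp.max(-1)<75)&(abs(Q[...,2]-.138)<.006)&(Q[...,0]>.45)&(Q[...,0]<.62)&(Q[...,1]<.3)&(Q[...,1]>.15)
    q=Q[m];u,s,v=np.linalg.svd(q-q.mean(0));print(n,'sleeve',m.sum(),q.mean(0),v[0],q[q[:,1].argmax()],q[q[:,1].argmin()])
E
```

```text
hole top [ 0.6014 -0.004   0.095 ] side [ 0.6039 -0.0026  0.095 ] tri (array([ 0.603 , -0.0038,  0.094 ]), np.float64(0.002741299576207139))
top griptop 0.151 146 [ 0.521  -0.295   0.1499] [ 0.5089 -0.3083  0.1459] [ 0.5339 -0.2831  0.1546]
top griptop 0.111 162 [ 0.4966 -0.3551  0.1103] [ 0.4813 -0.3817  0.1051] [ 0.5313 -0.2813  0.1163]
side griptop 0.151 52 [ 0.5218 -0.2936  0.1494] [ 0.5098 -0.3074  0.1452] [ 0.5354 -0.2823  0.1521]
side griptop 0.111 92 [ 0.5065 -0.3294  0.1102] [ 0.4817 -0.3865  0.1052] [ 0.534  -0.2808  0.1169]
long pin top [ 0.5208 -0.2955  0.151 ]
short [ 0.4915 -0.3702  0.111 ]
stand [[ 0.5652 -0.282   0.05  ]
 [ 0.514  -0.4129  0.05  ]
 [ 0.4477 -0.387   0.05  ]
 [ 0.4977 -0.2561  0.05  ]] [0.1406 0.0712 0.1401 0.0723]
[ 0.5061 -0.3345  0.05  ] yaw dir [0.3608 0.9327] sockets [ 0.5206 -0.2972] [ 0.4917 -0.3718]
mould yaw 0.03531354968238657
knob [0.5583 0.1549 0.148 ]
s1 [0.5481 0.1908 0.138 ]
s2 [0.5279 0.2561 0.138 ]
top sleeve 172 [0.5361 0.2283 0.1373] [-0.287   0.9579 -0.0002] [0.5308 0.2578 0.1355] [0.5422 0.1919 0.1379]
side sleeve 285 [0.5382 0.2302 0.1368] [-0.2651  0.9641 -0.0146] [0.5312 0.2623 0.1335] [0.551  0.1573 0.1382]
```

Call:
{"method": "apply_moves", "body": {
  "increments": [
    {"slide":[0,0,0],"twist":[0,0,0.91]},
    {"slide":[0,0,0],"twist":[0,0,0.91]},
    {"slide":[0,0,0],"twist":[0,0,0.91]},
    {"slide":[0,0,0],"twist":[0,0,0.91]},
    {"slide":[0.08,-0.1,0],"twist":[0,0,0]},
    {"slide":[0.1,-0.13,0],"twist":[0,0,0]},
    {"slide":[0.1,-0.13,0],"twist":[0,0,0]},
    {"slide":[0.1,-0.13,0],"twist":[0,0,0]},
    {"slide":[0.1,-0.13,0],"twist":[0,0,0]},
    {"slide":[0.1,-0.13,0],"twist":[0,0,0]}
  ],
  "claw": 65
}}

```text
time: 1.1
eef_pos: [0.3894, -0.4861, 0.2309]
ee_rot: [1.0, 0.018, -0.0, -0.0]
contact_force: [1.5, -0.0, 0.7]
gripper_width: 0.758
grip_force: 0.0
```

```bash
cat > go.py <<'E'
import sys,numpy as np
from scipy.spatial.transform import Rotation as R
from bench import arm
s=arm.read_state();r=R.from_quat(s['ee_rot']);p=np.array(s['eef_pos'])
x=r.apply([1,0,0]);hd=np.degrees(np.arctan2(x[1],x[0]));z=r.apply([0,0,1])
np.set_printoptions(precision=4,suppress=True)
print('t',s['time'],'p',p,'heading',round(hd,2),'z',z,'F',np.array(s['contact_force']),'w',s['gripper_width'],'gf',s['grip_force'])
if len(sys.argv)>3:
    t=np.array([float(a) for a in sys.argv[1:4]]);print('slide total units',r.inv().apply(t-p)/.25,'m',t-p)
if len(sys.argv)>4:print('twist total units',[ (hd-float(a))/5 for a in sys.argv[4:]])
# straighten the tilt
w=np.cross(z,[0,0,-1]);print('tilt twist units',r.inv().apply(w)*180/np.pi/5)
E
python3 go.py .521 -.296 .23 2
```

```text
t 1.1 p [ 0.3894 -0.4861  0.2309] heading 2.01 z [-0.0005  0.0007 -1.    ] F [ 1.4579 -0.0197  0.6846] w 0.7583008678063432 gf 0.0
slide total units [ 0.5526 -0.7415  0.0039] m [ 0.1316  0.1901 -0.0009]
twist total units [np.float64(0.002465273542589763)]
tilt twist units [-0.008   0.0051  0.    ]
```

Call:
{"method": "apply_moves", "body": {
  "increments": [
    {"slide":[0.1,-0.13,0],"twist":[0,0,0]},
    {"slide":[0.1,-0.13,0],"twist":[0,0,0]},
    {"slide":[0.1,-0.13,0],"twist":[0,0,0]},
    {"slide":[0.1,-0.13,0],"twist":[0,0,0]},
    {"slide":[0.09,-0.13,0],"twist":[0,0,0]},
    {"slide":[0.065,-0.092,0],"twist":[0,0,0]},
    {"slide":[0,0,0],"twist":[0,0,0]},
    {"slide":[0,0,0],"twist":[0,0,0]}
  ]
}}

```text
time: 1.9
eef_pos: [0.5209, -0.2971, 0.2309]
ee_rot: [1.0, 0.018, -0.001, -0.0]
contact_force: [0.2, -0.5, -0.0]
gripper_width: 0.762
grip_force: 0.0
```

```bash
python3 go.py .521 -.296 .113 2.02
```

```text
t 1.9 p [ 0.5209 -0.2971  0.2309] heading 2.12 z [-0.001  0.    -1.   ] F [ 0.1675 -0.523  -0.0204] w 0.7617286110901198 gf 0.0
slide total units [ 0.0012 -0.0042  0.4717] m [ 0.0001  0.0011 -0.1179]
twist total units [np.float64(0.0197585848533695)]
tilt twist units [-0.001   0.0115  0.    ]
```

Call:
{"method": "apply_moves", "body": {
  "increments": [
    {"slide":[0,-0.004,0.08],"twist":[0,0,0]},
    {"slide":[0,0,0.1],"twist":[0,0,0]},
    {"slide":[0,0,0.1],"twist":[0,0,0]},
    {"slide":[0,0,0.1],"twist":[0,0,0]},
    {"slide":[0,0,0.06],"twist":[0,0,0]},
    {"slide":[0,0,0.03],"twist":[0,0,0]},
    {"slide":[0,0,0],"twist":[0,0,0]}
  ]
}}

```text
time: 2.6
eef_pos: [0.52, -0.2974, 0.1131]
ee_rot: [1.0, 0.017, -0.001, -0.0]
contact_force: [-0.3, 1.2, -0.2]
gripper_width: 0.762
grip_force: 0.0
```

Call:
{"method": "apply_moves", "body": {
  "increments": [
    {"slide":[0,0,0],"twist":[0,0,0]},
    {"slide":[0,0,0],"twist":[0,0,0]},
    {"slide":[0,0,0],"twist":[0,0,0]},
    {"slide":[0,0,0],"twist":[0,0,0]},
    {"slide":[0,0,0],"twist":[0,0,0]},
    {"slide":[0,0,0],"twist":[0,0,0]},
    {"slide":[0,0,0],"twist":[0,0,0]},
    {"slide":[0,0,0],"twist":[0,0,0]}
  ],
  "claw": 10
}}

```text
time: 3.4
eef_pos: [0.5218, -0.2971, 0.115]
ee_rot: [1.0, 0.018, 0.001, 0.001]
contact_force: [-1.0, -0.0, 5.7]
gripper_width: 0.285
grip_force: 58.6
```

```bash
python3 go.py .521 -.296 .113 2.02
```

```text
t 3.4 p [ 0.5218 -0.2971  0.115 ] heading 2.01 z [ 0.002 -0.001 -1.   ] F [-0.9508 -0.019   5.672 ] w 0.285317011316919 gf 58.637571930885315
slide total units [-0.003  -0.0044  0.008 ] m [-0.0008  0.0011 -0.002 ]
twist total units [np.float64(-0.0013261197633562816)]
tilt twist units [ 0.0121 -0.0221 -0.    ]
```

Call:
{"method": "apply_moves", "body": {
  "increments": [
    {"slide":[0,0,-0.03],"twist":[0,0,0]},
    {"slide":[0,0,-0.06],"twist":[0,0,0]},
    {"slide":[0,0,-0.08],"twist":[0,0,0]},
    {"slide":[0,0,-0.1],"twist":[0,0,0]},
    {"slide":[0,0,-0.1],"twist":[0,0,0]},
    {"slide":[0,0,-0.1],"twist":[0,0,0]},
    {"slide":[0,0,-0.05],"twist":[0,0,0]},
    {"slide":[0,0,-0.02],"twist":[0,0,0]},
    {"slide":[0,0,0],"twist":[0,0,0]}
  ]
}}

```text
time: 4.3
eef_pos: [0.5207, -0.2964, 0.2491]
ee_rot: [1.0, 0.018, 0.0, -0.0]
contact_force: [-0.3, -0.6, -2.2]
gripper_width: 0.286
grip_force: 59.2
```

```bash
python3 go.py .602 -.0035 .248 2.02
```

```text
t 4.3 p [ 0.5207 -0.2964  0.2491] heading 2.02 z [ 0.0001  0.     -1.    ] F [-0.2987 -0.5755 -2.2284] w 0.28586513467495667 gf 59.170764684677124
slide total units [ 0.3662 -1.1596  0.0044] m [ 0.0813  0.2929 -0.0011]
twist total units [np.float64(-9.918425912145424e-05)]
tilt twist units [-0.0001 -0.0013 -0.    ]
```

Call:
{"method": "apply_moves", "body": {
  "increments": [
    {"slide":[0.02,-0.06,0],"twist":[0,0,0]},
    {"slide":[0.04,-0.12,0],"twist":[0,0,0]},
    {"slide":[0.04,-0.13,0],"twist":[0,0,0]},
    {"slide":[0.04,-0.13,0],"twist":[0,0,0]},
    {"slide":[0.04,-0.13,0],"twist":[0,0,0]},
    {"slide":[0.04,-0.13,0],"twist":[0,0,0]},
    {"slide":[0.04,-0.13,0],"twist":[0,0,0]},
    {"slide":[0.04,-0.13,0],"twist":[0,0,0]},
    {"slide":[0.04,-0.12,0],"twist":[0,0,0]},
    {"slide":[0.026,-0.08,0],"twist":[0,0,0]}
  ]
}}

```text
time: 5.3
eef_pos: [0.6015, 0.0016, 0.2471]
ee_rot: [1.0, 0.02, -0.002, -0.001]
contact_force: [0.5, 0.0, -0.7]
gripper_width: 0.293
grip_force: 59.2
```

Call:
{"method": "apply_moves", "body": {
  "increments": [
    {"slide":[0,0,0.06],"twist":[0,0,0]},
    {"slide":[0,0,0.06],"twist":[0,0,0]},
    {"slide":[0,0,0.05],"twist":[0,0,0]},
    {"slide":[0,0,0],"twist":[0,0,0]},
    {"slide":[0,0,0],"twist":[0,0,0]},
    {"slide":[0,0,0],"twist":[0,0,0]}
  ]
}}

```text
time: 5.9
eef_pos: [0.6026, -0.0036, 0.2067]
ee_rot: [1.0, 0.017, 0.0, -0.0]
contact_force: [0.2, -0.5, -1.0]
gripper_width: 0.29
grip_force: 59.2
```

```bash
python3 go.py .602 -.0035 .205 2.02; python3 - <<'E'
from h import *
ims=[]
for n,(r,c) in(('top',(170,280)),('side',(160,260))):
    p,d=arm.read_camera(n);np.savez(n+'1.npz',p=p,d=d)
    ims.append(cv2.resize(p[r:r+110,c:c+80],None,fx=5,fy=5,interpolation=2))
cv2.imwrite('pics/hold.png',np.hstack(ims)[:,:,::-1])
E
```

```text
t 5.9 p [ 0.6026 -0.0036  0.2067] heading 2.0 z [ 0.0009  0.0001 -1.    ] F [ 0.2009 -0.529  -0.9959] w 0.2903159913171048 gf 59.21292543411255
slide total units [-0.0024 -0.0003  0.007 ] m [-0.0006  0.0001 -0.0017]
twist total units [np.float64(-0.004134897075181154)]
tilt twist units [-0.0009 -0.0105 -0.    ]
```

View pics/hold.png

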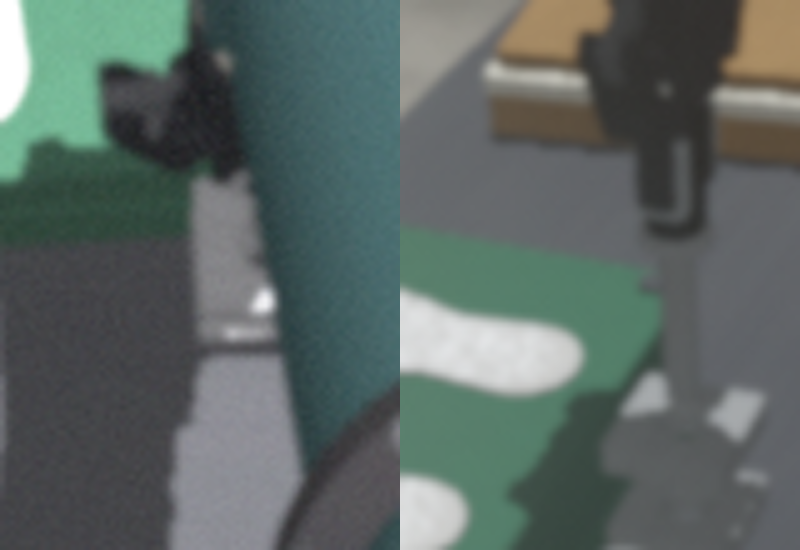

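The side view shows the shank tip at side px (316.5,242), directly over the hole, which was at (316.4,243.9). The top view is hidden by the arm. I'll lower it gently and watch the force.

Call:
{"method": "apply_moves", "body": {
  "increments": [
    {"slide":[0,0,0.02],"twist":[0,0,0]},
    {"slide":[0,0,0.02],"twist":[0,0,0]},
    {"slide":[0,0,0.02],"twist":[0,0,0]},
    {"slide":[0,0,0.02],"twist":[0,0,0]},
    {"slide":[0,0,0.01],"twist":[0,0,0]},
    {"slide":[0,0,0.01],"twist":[0,0,0]},
    {"slide":[0,0,0],"twist":[0,0,0]}
  ]
}}

```text
time: 6.7
eef_pos: [0.6019, -0.0036, 0.1808]
ee_rot: [1.0, 0.018, -0.0, 0.0]
contact_force: [-0.1, 0.1, -1.4]
gripper_width: 0.286
grip_force: 59.2
```

```bash
python3 go.py .602 -.0035 .115 2.02
```

```text
t 6.7 p [ 0.6019 -0.0036  0.1808] heading 2.02 z [-0.0008 -0.0001 -1.    ] F [-0.0543  0.0736 -1.3562] w 0.28603107663083766 gf 59.21324372291565
slide total units [ 0.0004 -0.0003  0.2633] m [ 0.0001  0.0001 -0.0658]
twist total units [np.float64(-0.0008338341944127414)]
tilt twist units [0.0005 0.009  0.    ]
```

Call:
{"method": "apply_moves", "body": {
  "increments": [
    {"slide":[0,0,0.03],"twist":[0,0,0]},
    {"slide":[0,0,0.03],"twist":[0,0,0]},
    {"slide":[0,0,0.03],"twist":[0,0,0]},
    {"slide":[0,0,0.02],"twist":[0,0,0]},
    {"slide":[0,0,0.02],"twist":[0,0,0]},
    {"slide":[0,0,0.02],"twist":[0,0,0]},
    {"slide":[0,0,0.02],"twist":[0,0,0]},
    {"slide":[0,0,0.02],"twist":[0,0,0]},
    {"slide":[0,0,0],"twist":[0,0,0]}
  ]
}}

```text
time: 7.6
eef_pos: [0.6016, -0.0036, 0.133]
ee_rot: [1.0, 0.018, -0.001, 0.0]
contact_force: [-1.0, -0.5, -1.3]
gripper_width: 0.287
grip_force: 59.2
```

```bash
python3 go.py .602 -.0035 .115 2.02
```

```text
t 7.6 p [ 0.6016 -0.0036  0.133 ] heading 2.02 z [-0.0014 -0.0001 -1.    ] F [-1.01   -0.4761 -1.3393] w 0.28692466182526255 gf 59.21333849430084
slide total units [ 0.0015 -0.0002  0.072 ] m [ 0.0004  0.0001 -0.018 ]
twist total units [np.float64(-5.7130012240147464e-05)]
tilt twist units [0.0002 0.0164 0.    ]
```

Both lugs are passed. Now I'll seat the collar.

Call:
{"method": "apply_moves", "body": {
  "increments": [
    {"slide":[0,0,0.02],"twist":[0,0,0]},
    {"slide":[0,0,0.02],"twist":[0,0,0]},
    {"slide":[0,0,0.015],"twist":[0,0,0]},
    {"slide":[0,0,0.008],"twist":[0,0,0]},
    {"slide":[0,0,0.005],"twist":[0,0,0]},
    {"slide":[0,0,0],"twist":[0,0,0]}
  ]
}}

```text
time: 8.2
eef_pos: [0.6021, -0.0035, 0.1166]
ee_rot: [1.0, 0.018, -0.0, -0.0]
contact_force: [-0.5, 0.3, -1.1]
gripper_width: 0.29
grip_force: 59.2
```

```bash
python3 go.py .602 -.0035 .115 2.02
```

```text
t 8.2 p [ 0.6021 -0.0035  0.1166] heading 2.02 z [-0.0002  0.     -1.    ] F [-0.5178  0.2989 -1.1137] w 0.290037776255705 gf 59.21300232410431
slide total units [-0.0005 -0.0001  0.0066] m [-0.0001  0.     -0.0016]
twist total units [np.float64(-0.0005957274277524682)]
tilt twist units [-0.0002  0.0021  0.    ]
```

Call:
{"method": "apply_moves", "body": {
  "increments": [
    {"slide":[0,0,0.005],"twist":[0,0,0]},
    {"slide":[0,0,0.005],"twist":[0,0,0]},
    {"slide":[0,0,0],"twist":[0,0,0]},
    {"slide":[0,0,0],"twist":[0,0,0]}
  ]
}}

```text
time: 8.6
eef_pos: [0.6024, -0.0036, 0.1151]
ee_rot: [1.0, 0.018, 0.0, -0.0]
contact_force: [-2.6, 0.5, 5.8]
gripper_width: 0.287
grip_force: 60.0
```

```bash
python3 go.py .602 -.0035 .115 2.02
```

```text
t 8.6 p [ 0.6024 -0.0036  0.1151] heading 2.01 z [ 0.0007  0.     -1.    ] F [-2.6354  0.4812  5.8355] w 0.28734781513537894 gf 59.96581792831421
slide total units [-0.0018 -0.0005  0.0004] m [-0.0004  0.0001 -0.0001]
twist total units [np.float64(-0.002264122058352491)]
tilt twist units [-0.0002 -0.0078 -0.    ]
```

The collar is seated at the predicted height. I'll release and rise.

Call:
{"method": "apply_moves", "body": {
  "increments": [
    {"slide":[0,0,0],"twist":[0,0,0]},
    {"slide":[0,0,0],"twist":[0,0,0]},
    {"slide":[0,0,0],"twist":[0,0,0]},
    {"slide":[0,0,0],"twist":[0,0,0]},
    {"slide":[0,0,0],"twist":[0,0,0]},
    {"slide":[0,0,0],"twist":[0,0,0]}
  ],
  "claw": 55
}}

```text
time: 9.2
eef_pos: [0.6021, -0.0036, 0.1142]
ee_rot: [1.0, 0.018, -0.0, 0.0]
contact_force: [0.0, 0.2, 0.5]
gripper_width: 0.644
grip_force: 0.0
```

Call:
{"method": "apply_moves", "body": {
  "increments": [
    {"slide":[0,0,-0.04],"twist":[0,0,0]},
    {"slide":[0,0,-0.08],"twist":[0,0,0]},
    {"slide":[0,0,-0.1],"twist":[0,0,0]},
    {"slide":[0,0,-0.1],"twist":[0,0,0]},
    {"slide":[0,0,-0.1],"twist":[0,0,0]},
    {"slide":[0,0,-0.06],"twist":[0,0,0]},
    {"slide":[0,0,0],"twist":[0,0,0]}
  ]
}}

```text
time: 9.9
eef_pos: [0.6041, -0.0036, 0.2376]
ee_rot: [1.0, 0.017, 0.003, -0.0]
contact_force: [1.2, 0.4, 0.4]
gripper_width: 0.648
grip_force: 0.0
```

```bash
python3 go.py .5367 .232 .231 106.5 -73.5
```

```text
t 9.9 p [ 0.6041 -0.0036  0.2376] heading 2.01 z [ 0.0063  0.0004 -1.    ] F [1.1816 0.4236 0.3768] w 0.6483682883468336 gf 0.0
slide total units [-0.2366 -0.9512  0.0249] m [-0.0674  0.2356 -0.0066]
twist total units [np.float64(-20.89891688613966), np.float64(15.10108311386034)]
tilt twist units [-0.0015 -0.072   0.    ]
```

Call:
{"method": "apply_moves", "body": {
  "increments": [
    {"slide":[-0.02,-0.08,0],"twist":[0,0,-1]},
    {"slide":[0,-0.1,0],"twist":[0,0,0]},
    {"slide":[-0.03,-0.1,0],"twist":[0,0,0]},
    {"slide":[-0.03,-0.1,0],"twist":[0,0,0]},
    {"slide":[-0.03,-0.1,0],"twist":[0,0,0]},
    {"slide":[-0.03,-0.1,0],"twist":[0,0,0]},
    {"slide":[-0.03,-0.1,0],"twist":[0,0,0]},
    {"slide":[-0.03,-0.1,0],"twist":[0,0,0]},
    {"slide":[-0.02,-0.1,0],"twist":[0,0,0]},
    {"slide":[-0.01,-0.05,0],"twist":[0,0,0]}
  ]
}}

```text
time: 10.9
eef_pos: [0.5168, 0.2232, 0.2336]
ee_rot: [0.998, 0.063, -0.001, -0.0]
contact_force: [0.1, 0.1, 0.7]
gripper_width: 0.645
grip_force: 0.0
```

Call:
{"method": "apply_moves", "body": {
  "increments": [
    {"slide":[0,0,0],"twist":[0,0,-1]},
    {"slide":[0,0,0],"twist":[0,0,-1]},
    {"slide":[0,0,0],"twist":[0,0,-1]},
    {"slide":[0,0,0],"twist":[0,0,-1]},
    {"slide":[0,0,0],"twist":[0,0,-1]},
    {"slide":[0,0,0],"twist":[0,0,-1]},
    {"slide":[0,0,0],"twist":[0,0,-1]},
    {"slide":[0,0,0],"twist":[0,0,-1]},
    {"slide":[0,0,0],"twist":[0,0,-1]},
    {"slide":[0,0,0],"twist":[0,0,-1]}
  ]
}}

```text
time: 11.9
eef_pos: [0.5185, 0.2196, 0.2337]
ee_rot: [0.878, 0.478, -0.001, 0.0]
contact_force: [0.3, 0.8, 0.6]
gripper_width: 0.639
grip_force: 0.0
```

Call:
{"method": "apply_moves", "body": {
  "increments": [
    {"slide":[0,0,0],"twist":[0,0,-1]},
    {"slide":[0,0,0],"twist":[0,0,-1]},
    {"slide":[0,0,0],"twist":[0,0,-1]},
    {"slide":[0,0,0],"twist":[0,0,-1]},
    {"slide":[0,0,0],"twist":[0,0,-1]},
    {"slide":[0,0,0],"twist":[0,0,-1]},
    {"slide":[0,0,0],"twist":[0,0,-1]},
    {"slide":[0,0,0],"twist":[0,0,-1]},
    {"slide":[0,0,0],"twist":[0,0,-1]},
    {"slide":[0,0,0],"twist":[0,0,-0.9]}
  ]
}}

```text
time: 12.9
eef_pos: [0.5185, 0.2196, 0.2337]
ee_rot: [0.597, 0.802, -0.001, -0.0]
contact_force: [0.0, -1.0, 0.5]
gripper_width: 0.643
grip_force: 0.0
```

```bash
python3 go.py .5367 .232 .111 106.5;  python3 - <<'E'
from h import *
ims=[]
for n,(r,c) in(('top',(160,190)),('side',(200,250))):
    p,d=arm.read_camera(n);np.savez(n+'2.npz',p=p,d=d)
    ims.append(cv2.resize(p[r:r+140,c:c+100],None,fx=4,fy=4,interpolation=2))
cv2.imwrite('pics/lev.png',np.hstack(ims)[:,:,::-1])
E
```

```text
t 12.9 p [0.5185 0.2196 0.2337] heading 106.64 z [-0.0009 -0.001  -1.    ] F [ 0.002  -0.9643  0.5497] w 0.6430662761854323 gf 0.0
slide total units [0.027  0.0847 0.4905] m [ 0.0182  0.0124 -0.1227]
twist total units [np.float64(0.028150849051701243)]
tilt twist units [-0.0128  0.0079  0.    ]
```

View pics/lev.png

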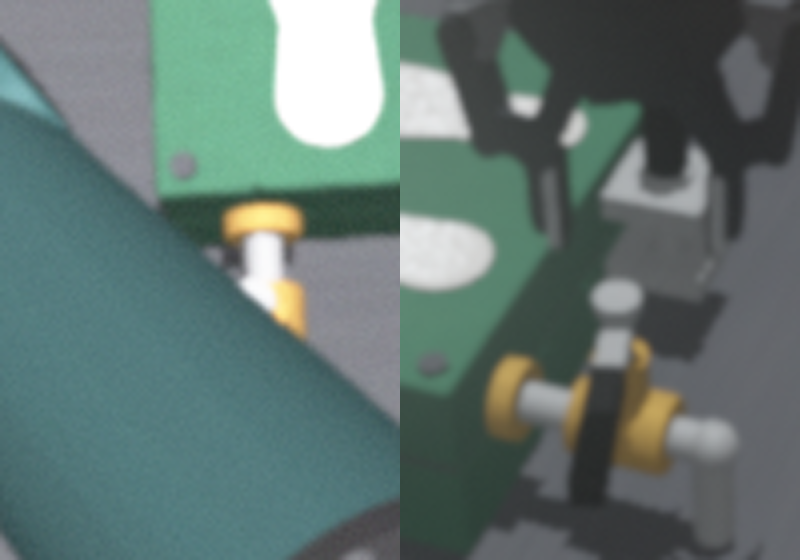

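The side view shows the pin's collar flat on the upper lug at (673,180) in the crop, and the lever unmoved, running from (612,345) to (590,495). I'll go down on to the lever.

Call:
{"method": "apply_moves", "body": {
  "increments": [
    {"slide":[0.027,0.085,0],"twist":[0,0,0.03]},
    {"slide":[0,0,0],"twist":[0,0,0]},
    {"slide":[0,0,0.07],"twist":[0,0,0]},
    {"slide":[0,0,0.1],"twist":[0,0,0]},
    {"slide":[0,0,0.1],"twist":[0,0,0]},
    {"slide":[0,0,0.1],"twist":[0,0,0]},
    {"slide":[0,0,0.08],"twist":[0,0,0]},
    {"slide":[0,0,0.04],"twist":[0,0,0]},
    {"slide":[0,0,0],"twist":[0,0,0]}
  ]
}}

```text
time: 13.9
eef_pos: [0.5357, 0.2323, 0.1105]
ee_rot: [0.6, 0.8, -0.002, -0.001]
contact_force: [-0.2, 0.5, -0.3]
gripper_width: 0.644
grip_force: 0.0
```

```bash
python3 go.py .5367 .232 .111 106.5
```

```text
t 13.9 p [0.5357 0.2323 0.1105] heading 106.33 z [-0.0029 -0.0018 -1.    ] F [-0.1944  0.4822 -0.2522] w 0.6441229874241473 gf 0.0
slide total units [-0.0023  0.0035 -0.0022] m [ 0.001  -0.0003  0.0005]
twist total units [np.float64(-0.034955962916484395)]
tilt twist units [-0.0381  0.0108  0.    ]
```

Call:
{"method": "apply_moves", "body": {
  "increments": [
    {"slide":[0,0,0],"twist":[0,0,0]},
    {"slide":[0,0,0],"twist":[0,0,0]},
    {"slide":[0,0,0],"twist":[0,0,0]},
    {"slide":[0,0,0],"twist":[0,0,0]},
    {"slide":[0,0,0],"twist":[0,0,0]},
    {"slide":[0,0,0],"twist":[0,0,0]},
    {"slide":[0,0,0],"twist":[0,0,0]},
    {"slide":[0,0,0],"twist":[0,0,0]}
  ],
  "claw": 8
}}

```text
time: 14.7
eef_pos: [0.5377, 0.2337, 0.113]
ee_rot: [0.599, 0.801, 0.001, 0.001]
contact_force: [-0.3, -0.3, 6.4]
gripper_width: 0.174
grip_force: 59.7
```

```bash
python3 go.py .5367 .232 .111 106.5 137
```

```text
t 14.7 p [0.5377 0.2337 0.113 ] heading 106.38 z [ 0.0021  0.0007 -1.    ] F [-0.3009 -0.3442  6.3539] w 0.17433229339512735 gf 59.67293322086334
slide total units [-0.0053 -0.0058  0.0081] m [-0.001  -0.0017 -0.002 ]
twist total units [np.float64(-0.024380882040537698), np.float64(-6.124380882040538)]
tilt twist units [ 0.0257 -0.0006  0.    ]
```

Call:
{"method": "apply_moves", "body": {
  "increments": [
    {"slide":[-0.0005,-0.0174,0],"twist":[0,0,-0.61]},
    {"slide":[-0.0005,-0.0174,0],"twist":[0,0,-0.61]},
    {"slide":[-0.0005,-0.0174,0],"twist":[0,0,-0.61]},
    {"slide":[-0.0005,-0.0174,0],"twist":[0,0,-0.61]},
    {"slide":[-0.0005,-0.0174,0],"twist":[0,0,-0.61]},
    {"slide":[-0.0005,-0.0174,0],"twist":[0,0,-0.61]},
    {"slide":[-0.0005,-0.0174,0],"twist":[0,0,-0.61]},
    {"slide":[-0.0005,-0.0174,0],"twist":[0,0,-0.61]},
    {"slide":[-0.0005,-0.0174,0],"twist":[0,0,-0.61]},
    {"slide":[-0.0005,-0.0174,0],"twist":[0,0,-0.61]}
  ]
}}

```text
time: 15.7
eef_pos: [0.5013, 0.2113, 0.113]
ee_rot: [0.367, 0.93, 0.001, 0.001]
contact_force: [0.3, -0.8, 6.6]
gripper_width: 0.178
grip_force: 59.7
```

Call:
{"method": "apply_moves", "body": {
  "increments": [
    {"slide":[0,0,0],"twist":[0,0,0]},
    {"slide":[0,0,0],"twist":[0,0,0]},
    {"slide":[0,0,0],"twist":[0,0,0]}
  ]
}}

```text
time: 16.0
eef_pos: [0.501, 0.2109, 0.113]
ee_rot: [0.368, 0.93, 0.0, 0.001]
contact_force: [-0.9, -0.2, 7.5]
gripper_width: 0.175
grip_force: 59.9
```

```bash
python3 go.py .5009 .2098 .111 137; python3 - <<'E'
from h import *
s=arm.read_state();p=s['eef_pos'];print('angle about axis (deg, less mould yaw)',np.degrees(np.arctan2(-(p[0]-.5594),p[1]-.1552))-2.0)
E
```

```text
t 16.0 p [0.501  0.2109 0.113 ] heading 136.87 z [ 0.0019  0.0002 -1.    ] F [-0.858  -0.1662  7.4581] w 0.1746605781582637 gf 59.862656593322754
slide total units [-0.0026 -0.0035  0.008 ] m [-0.0001 -0.0011 -0.002 ]
twist total units [np.float64(-0.025845953766048525)]
tilt twist units [ 0.0169  0.0147 -0.    ]
angle about axis (deg, less mould yaw) 44.35714314449214
```

Call:
{"method": "apply_moves", "body": {
  "increments": [
    {"slide":[0,0,0],"twist":[0,0,0]},
    {"slide":[0,0,0],"twist":[0,0,0]},
    {"slide":[0,0,0],"twist":[0,0,0]},
    {"slide":[0,0,0],"twist":[0,0,0]},
    {"slide":[0,0,0],"twist":[0,0,0]}
  ],
  "claw": 50
}}

```text
time: 16.5
eef_pos: [0.5002, 0.2105, 0.1116]
ee_rot: [0.368, 0.93, -0.0, -0.0]
contact_force: [0.6, -0.3, -0.4]
gripper_width: 0.586
grip_force: 0.0
```

Call:
{"method": "apply_moves", "body": {
  "increments": [
    {"slide":[0,0,-0.04],"twist":[0,0,0]},
    {"slide":[0,0,-0.08],"twist":[0,0,0]},
    {"slide":[0,0,-0.1],"twist":[0,0,0]},
    {"slide":[0,0,-0.1],"twist":[0,0,0]},
    {"slide":[0,0,-0.1],"twist":[0,0,0]},
    {"slide":[0,0,-0.1],"twist":[0,0,0]},
    {"slide":[0,0,-0.06],"twist":[0,0,0]},
    {"slide":[0,0,0],"twist":[0,0,0]}
  ]
}}

```text
time: 17.3
eef_pos: [0.5015, 0.2116, 0.2592]
ee_rot: [0.368, 0.93, 0.002, 0.002]
contact_force: [-0.4, 0.5, -1.1]
gripper_width: 0.588
grip_force: 0.0
```

```bash
python3 go.py .36 -.38 .26
```

```text
t 17.3 p [0.5015 0.2116 0.2592] heading 136.85 z [ 0.0046  0.0019 -1.    ] F [-0.3697  0.5201 -1.0543] w 0.5877951797089519 gf 0.0
slide total units [-1.2052 -2.1136 -0.0102] m [-0.1415 -0.5916  0.0008]
tilt twist units [0.0518 0.0234 0.    ]
```

Call:
{"method": "apply_moves", "body": {
  "increments": [
    {"slide":[-0.05,-0.1,0],"twist":[0,0,0]},
    {"slide":[-0.067,-0.117,0],"twist":[0,0,0]},
    {"slide":[-0.067,-0.117,0],"twist":[0,0,0]},
    {"slide":[-0.067,-0.117,0],"twist":[0,0,0]},
    {"slide":[-0.067,-0.117,0],"twist":[0,0,0]},
    {"slide":[-0.067,-0.117,0],"twist":[0,0,0]},
    {"slide":[-0.067,-0.117,0],"twist":[0,0,0]},
    {"slide":[-0.067,-0.117,0],"twist":[0,0,0]},
    {"slide":[-0.067,-0.117,0],"twist":[0,0,0]},
    {"slide":[-0.067,-0.117,0],"twist":[0,0,0]}
  ]
}}

```text
time: 18.3
eef_pos: [0.4209, -0.1126, 0.2557]
ee_rot: [0.368, 0.93, -0.0, -0.001]
contact_force: [1.4, 0.1, -0.0]
gripper_width: 0.584
grip_force: 0.0
```

Call:
{"method": "apply_moves", "body": {
  "increments": [
    {"slide":[-0.067,-0.117,0],"twist":[0,0,0]},
    {"slide":[-0.067,-0.117,0],"twist":[0,0,0]},
    {"slide":[-0.067,-0.117,0],"twist":[0,0,0]},
    {"slide":[-0.067,-0.117,0],"twist":[0,0,0]},
    {"slide":[-0.067,-0.117,0],"twist":[0,0,0]},
    {"slide":[-0.067,-0.117,0],"twist":[0,0,0]},
    {"slide":[-0.067,-0.117,0],"twist":[0,0,0]},
    {"slide":[-0.05,-0.1,0],"twist":[0,0,0]},
    {"slide":[0,0,0],"twist":[0,0,0]}
  ]
}}

```text
time: 19.2
eef_pos: [0.3573, -0.3717, 0.2553]
ee_rot: [0.371, 0.929, -0.0, -0.001]
contact_force: [0.4, -0.2, -0.9]
gripper_width: 0.584
grip_force: 0.0
```

```bash
python3 go.py; python3 - <<'E'
from h import *
np.set_printoptions(precision=4,suppress=True)
p,d=arm.read_camera('top');q,e=arm.read_camera('side')
cv2.imwrite('pics/end.png',np.hstack([cv2.resize(p[180:300,190:350],None,fx=3,fy=3),cv2.resize(q[180:360,250:360],(220,360))])[:,:,::-1])
for n,pp,dd in(('top',p,d),('side',q,e)):
    Q=cloud(n,dd);m=(pp.max(-1)<75)&(abs(Q[...,2]-.138)<.006)&(Q[...,0]>.42)&(Q[...,0]<.62)&(Q[...,1]<.3)&(Q[...,1]>.165)
    a=Q[m];v=np.linalg.svd(a-a.mean(0))[2][0];c=a.mean(0)
    print(n,m.sum(),c,'dir angle',np.degrees(np.arctan(-v[0]/v[1]))-2,'about axis',np.degrees(np.arctan2(.5594-c[0],c[1]-.1552))-2)
    m=(abs(Q[...,2]-.151)<.02)&(abs(Q[...,0]-.602)<.016)&(abs(Q[...,1]+.0035)<.016)&(pp.max(-1)<120);a=Q[m]
    t=a[a[:,2]>a[:,2].max()-.01];print('pin top',m.sum(),np.median(t,0))
E
```

```text
t 19.2 p [ 0.3573 -0.3717  0.2553] heading 136.45 z [-0.0022 -0.     -1.    ] F [ 0.4008 -0.2318 -0.9498] w 0.5843397866731588 gf 0.0
tilt twist units [-0.0175 -0.0184 -0.    ]
top 104 [0.5038 0.2053 0.1373] dir angle 46.14144614928123 about axis 46.012587872150476
pin top 135 [ 0.6001 -0.0029  0.1501]
side 275 [0.5067 0.2084 0.1367] dir angle 44.6710460969744 about axis 42.74088019242111
pin top 150 [0.602  0.0013 0.1499]
```

View pics/end.png

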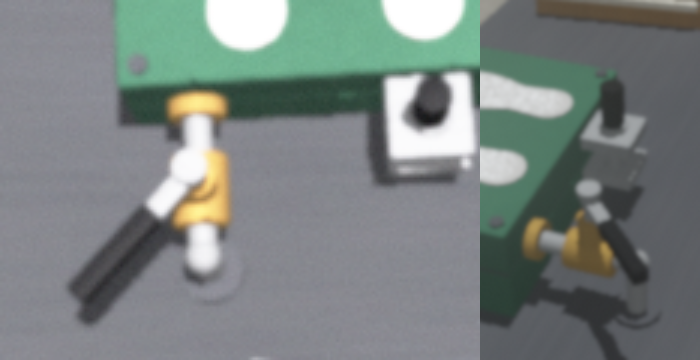

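The pin is seated: its grip top measures 0.150 m high against 0.151 m expected, and the collar sits on the lug at (432,105). The lever is at about 45°, running from (188,165) to (80,295).

```bash
python3 -c "
from bench import arm
print(arm.finish_job())"
```

```text
the job is handed in; nothing more can be done
None
```

Job handed in at about 19 s: the long pin is down through both lugs with its collar on the upper one, the valve lever was then set to about 45° (camera and arm readings 43–46°) and let go, and the arm is clear of everything.

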